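Index the socket turret to bring the widest socket to the pointer

ROBOT

A 7-joint arm with a two-finger parallel gripper is mounted at the origin on the work surface. World frame = base frame: x ahead of the robot, y to its left, z up, the work surface at z = 0. Lengths are in m, angles in rad, forces in N, time in s.
With the tool pointing down it reaches from about 0.4 to 0.925 m from the base axis. Payload 4.1 kg.
Tool frame: the origin (TCP) lies at the very end of the fingers, on their centre line; the grasp point (between the pads) lies 19 mm behind it (env.grasp_offset is the distance from the TCP to the grasp point, in m); z points along the fingers, x is the direction in which the jaws open and shut, and the axes are right-handed (so a half turn about z gives the same grasp; the last joint's range is limited). The gripper opens to 85 mm and grips with 20 to 120 N. Pads are 22 mm wide; open, the fingers measure 114 mm over their backs; the gripper's body (76 mm by 85 mm) begins 54 mm behind the grasp point. The pads swing forward as they close: fully open they stand 13 mm farther back than shut.
Start: joints at [-1.396, 0.398, 0.045, 1.537, -0.019, 1.207, -0.051], TCP at [0.176, 0.626, 0.231] pointing down, gripper open.
Joint ranges: [-2.82, 2.82], [-0.49, 2.23], [-1.37, 1.46], [0, 2.46], [-1.36, 4.5], [0.23, 2], [-2.94, 2.94]. Speed limits (rad/s): [2.57, 2.57, 3.14, 3.14, 3.14, 3.14, 3.14].

INTERFACE

Orientations are given as a unit quaternion [w, x, y, z].
In Python, from plant import monitor, camera, camera_info, env, models gives the robot as it stands.
- The arm moves only by the tool play_rows, never from a script. Its argument "steps" is a list of rows, each an object of numbers: "dx", "dy", "dz": the shift along the tool's x, y, z in units of 50 mm (1.0 is 50 mm); "wx", "wy", "wz": the turn, a rotation vector about the tool's x, y, z in units of 6 degrees (1.0 is 6 degrees). In form: [{"dx": .., "dy": .., "dz": .., "wx": .., "wy": .., "wz": ..}, ...]. A call has 1 to 12 rows; each row shifts and turns the commanded pose from where the row before left it, along the tool's axes as they then stand; what a row does not reach is not made up. A row lasts 1/8 s, in which the tool goes at most 62.5 mm and 10.7 degrees, less where a joint would pass 70% of its speed; a pose out of reach is approached as far as the arm can. A call is refused whole if a number of a shift passes 1 or a number of a turn 1, either way. A call with a gripper value outside its range is refused whole. "claw" is the finger opening in mm, from 0 to 85.4, set as the call begins (left out, the last holds). The fingers move at their own pace and stop on an object; "force" is the grip in N (left out, the last holds). Time passes only in rows, so rows that do not move let the fingers close. It gives the time, the measured TCP pose, the force and the opening at its end, in the units of the state.
- monitor.sense(): the state, without advancing time (a new reading comes with each control period).
- camera(name): name is "scene" or "top" or "wrist"; returns the picture (384x512x3 uint8, red, green, blue); there is no depth.
- camera_info(name): a dict with "mtx" (3x3 intrinsics, pixels), "origin" and "attitude" of the camera in the world; the wrist camera has in their place "mount" (4x4, takes a point from camera to tool coordinates, whose origin is the TCP and whose axes are the tool frame's). Camera axes: x right, y down, z forward; pixel columns grow to the right and rows downward; lengths in m; the calibration is good to about 2 mm. A picture is of the moment at which its call begins: read the wrist's pose just before it. camera_info takes no time and is no camera call.
- env.finish_job(): hands the job in, once; it reports no verdict.
Trained networks look in the newest picture that a camera, given by its name, has taken for a name from the list of things; names that differ only in an ending like _2 or _b are one class to them, and where a whole thing is asked for, a point or a joint stands for the part that bears it (a point fixed in the world has none). Each returns a list of dicts, best first, with "confidence" (0 to 1); they miss things now and then, are a little off and sometimes report something else, mostly with a low value. They report only what shows in the picture. A call takes as long as a camera call. They do not tell look-alikes from the thing itself.
- models.regions_of(camera, name): "pixels" (384x512 bool, what is visible of it) and "centre" ([column, row] in pixels, amid what is visible of it).
The state is a dict: "time_s": time; "joint_pos": joint angles; "qvel": joint speeds; "joint_torque": joint torques, N m; "tool_pos": TCP position; "eef_rot": TCP orientation; "ft_force": force on the tool from outside, world axes, zero at the start; "ft_torque": the same for the moment, N m; "finger_gap": finger opening in m.
Only numpy, scipy, OpenCV 4.12 (cv2) and the standard library are available. Lean on these libraries where they do the work, as an engineer would, in place of code of your own. Each camera call takes 0.05 s, during which the arm holds its last target. There are 200 camera calls.

TASK

The next job needs the widest socket, which stands one click to one side of the pointer on the round socket turret. Its upright handle turns it: turn it one click in whichever direction brings the widest socket round to the pointer, and no further than that click. Leave the turret at rest in its click stop, with that socket still standing on its peg (never lift it off).

Things in the scene. Friction and masses are not known exactly. Their poses are not given: they have to be found in the camera images.
- stand: Fixed round grey stand, 240 mm across; origin on the table, on the turret's vertical axis; z up. Brass pointer on a block (87 mm tall) at the stand's -x side, 108-142 mm out. Turning disc: 220 mm across, top 60 mm above the table, six stations 85 mm from the axis: the handle (on the stand's +x side at the start) and five pegs with steel sockets. The pointer's station is at (-85, 0) mm.
- turret (a joint): Angle of the disc, rad: 0 at the start, growing anticlockwise seen from above. Click stops every 60 degrees (1.047 rad). It takes at most about 3 N at the handle to leave a stop; let go within 20 degrees of a stop, the disc is drawn into it and settles within a second.
- handle (a point): Grip point on the axis of the handle: a plain round upright wooden post fixed to the disc, 85 mm from the turret's axis, 18 mm in diameter, rising 64 mm from the disc. The point is 104 mm above the table, 20 mm below the post's top. Beside the handle stand sockets 22 mm tall, up to 26 mm across, 85 mm away; no socket tops 110 mm above the table.
- wide_socket (a point): Centre of the widest socket: open steel cylinder 44 mm across, 46 mm tall, loose on a peg (10 mm thick, 16 mm tall); other sockets are 22-28 mm across. Its centre is 83 mm above the table. It starts at (-42, +74) or (-42, -74) mm in the stand's frame: from +y it reaches the pointer by turning anticlockwise (joint +1.047), from -y clockwise (-1.047).
Mind the look-alikes: they are no part of the job. What is shaped like the part that bears wide_socket but green is not meant.

How it is judged:
By the outcome, as a careful person would: the job done as asked, in the order asked, and still so for the second after the job is handed in, with the robot touching nothing.
It also fails if it takes over 32 s, if anything falls off the work surface, if the arm or the gripper's body presses on something with over 40 N, if the wrist force passes 120 N, or if a joint passes its speed limit or range.

## Working session

There is one attempt and no reset: what is moved stays moved. The work goes in short steps, Python scripts to look and compute and a tool call to move; the robot and the scene stay as the last step left them, time stands still between calls to the robot, and variables do not carry over. Pictures are saved under pics/ and viewed, about 8 in all and at most 12, crops included, and the job is handed in when it is done.

Besides the shell and the picture viewer there is one more tool, called by a JSON object that holds its "method" and its "body", one argument or row to a line. play_rows: Moves the arm, as the interface text tells. Its arguments: {"type":"object","properties":{"steps":{"type":"array"},"claw":{"type":"number"},"force":{"type":"number"}},"required":["steps"]}

```bash
mkdir -p pics; python3 - <<'E'
from plant import monitor, camera, camera_info, env, models
import cv2,numpy as np
for c in ("scene","top"):
    im=camera(c); cv2.imwrite(f"pics/{c}0.png",cv2.cvtColor(im,cv2.COLOR_RGB2BGR))
    i=camera_info(c); print(c,i)
    for n in ("stand","handle","wide_socket","turret"):
        try:
            for r in models.regions_of(c,n): print(n,r["confidence"],r["centre"],r["pixels"].sum())
        except Exception as e: print(n,e)
s=monitor.sense();print(s)
E
```

```text
scene {'mtx': array([[397.82288719,   0.        , 257.01826913],
       [  0.        , 397.82288719, 188.59645605],
       [  0.        ,   0.        ,   1.        ]]), 'origin': array([ 0.81657628, -0.47310677,  0.64800751]), 'attitude': array([-0.38581358,  0.88322502,  0.23979272, -0.11645125])}
stand 0.67 [293.9, 246.2] 9336
handle 0.57 [295.2, 237.8] 6837
wide_socket 0.96 [190.7, 212.6] 497
wide_socket 0.91 [163.9, 239.1] 561
wide_socket 0.7 [247.7, 218.8] 652
turret 0.89 [291.5, 234.0] 6878
top {'mtx': array([[392.01655914,   0.        , 256.15245801],
       [  0.        , 392.01655914, 185.4101621 ],
       [  0.        ,   0.        ,   1.        ]]), 'origin': array([0.380681  , 0.03563815, 0.82266476]), 'attitude': array([ 0.05585123, -0.69581435,  0.71260264, -0.07014627])}
stand 0.61 [254.2, 151.4] 9253
handle 0.98 [257.7, 146.1] 8400
wide_socket 0.85 [280.5, 263.3] 358
wide_socket 0.67 [328.2, 258.9] 449
wide_socket 0.63 [286.2, 175.7] 484
turret 0.75 [259.9, 144.4] 8352
{'time_s': 0.5, 'joint_pos': array([-1.39599356,  0.39841623,  0.04509272,  1.53663436, -0.01870802,
        1.20690009, -0.05068055]), 'qvel': array([-0.00094138, -0.00060627,  0.00059873, -0.00128418,  0.00058849,
        0.00066697,  0.00137815]), 'joint_torque': array([-8.44837450e-04, -4.74562311e+01,  1.36098862e+00, -2.54262024e+01,
        1.13807037e-02,  2.00178947e-03, -1.92155096e-05]), 'tool_pos': array([0.17572577, 0.62581196, 0.23132074]), 'eef_rot': array([-1.82816008e-05,  7.96963566e-01,  6.04027379e-01,  2.62729222e-05]), 'ft_force': array([-0.07415388,  0.32643775,  0.31907995]), 'ft_torque': array([0.05687405, 0.01585457, 0.02248445]), 'finger_gap': 0.08551600856353962}
```

```bash
python3 - <<'E'
import cv2
a=cv2.imread("pics/top0.png"); cv2.imwrite("pics/top0b.png",cv2.resize(a,(800,600),interpolation=cv2.INTER_CUBIC))
E
```

```text
(no output)
```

View pics/top0b.png

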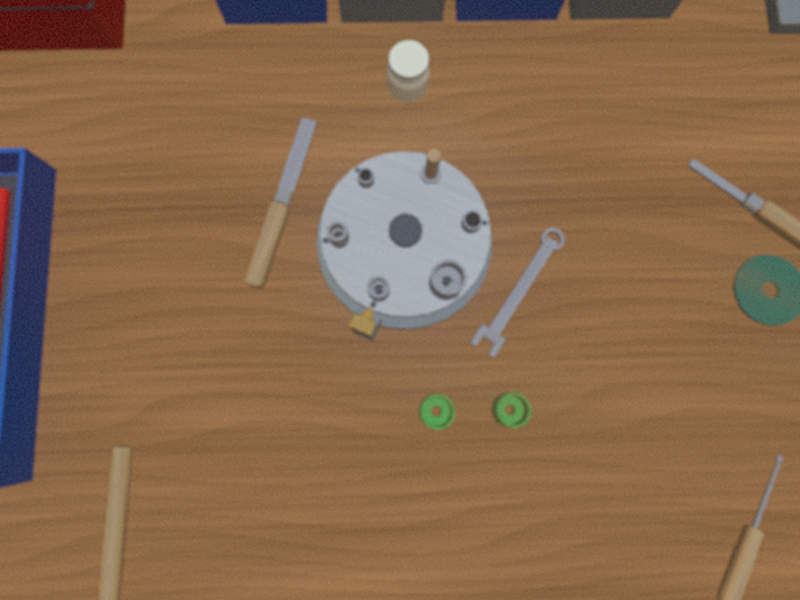

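View pics/scene0.png

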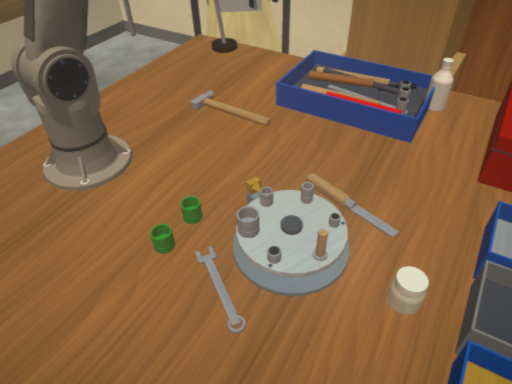

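The top view shows the hub at about (259,147), the handle top at (277,99), the pointer at (233,206) and the wide socket at (286,178), in 512-wide pixels. The socket is on the stand's -y side, so the turn is clockwise. The green pieces are look-alikes.

```bash
cat > h.py <<'E'
from plant import monitor, camera, camera_info, env, models
import cv2,numpy as np
from scipy.spatial.transform import Rotation as R
def rot(q): return R.from_quat(np.roll(q,-1))
def ray(c,uv,z):
    i=camera_info(c); d=rot(i["attitude"]).apply(np.linalg.inv(i["mtx"])@[uv[0],uv[1],1.]); o=i["origin"]
    return o+d*(z-o[2])/d[2]
def proj(c,p):
    i=camera_info(c); q=rot(i["attitude"]).inv().apply(np.array(p)-i["origin"]); u=i["mtx"]@q; return u[:2]/u[2]
E
python3 - <<'E'
from h import *
from scipy.optimize import least_squares
T=np.array
obs=[]
sx=.64
# (cam, pixel, local point)
L=[("top",T([405,230])*sx,(0,0,.06)),("top",T([433,155])*sx,(.085,0,.124)),("top",T([447,278])*sx,(-.0425,-.0736,.106)),
("top",T([378,286])*sx,(-.085,0,.08)),("scene",T([291.5,225]),(0,0,.06)),("scene",T([322,231]),(.085,0,.124)),("scene",T([320,257]),(.085,0,.06)),("scene",T([248,213]),(-.0425,-.0736,.106))]
def pt(p,l): c,s=np.cos(p[2]),np.sin(p[2]); return T([p[0]+c*l[0]-s*l[1],p[1]+s*l[0]+c*l[1],l[2]])
f=lambda p:np.concatenate([proj(c,pt(p,l))-u for c,u,l in L])
r=least_squares(f,[.45,.03,0],loss="soft_l1"); p=r.x
print(p,np.degrees(p[2])); print(f(p).reshape(-1,2).round(1))
print("handle",pt(p,(.085,0,.104)),"end",pt(p,(.0425,-.0736,.104)))
s=monitor.sense(); M=rot(s["eef_rot"]).as_matrix(); print(M.round(3), env.grasp_offset)
h=pt(p,(.085,0,.3)); print("start delta in tool mm",M.T@(h-s["tool_pos"])*1e3)
E
```

```text
[ 0.59364028  0.01056109 -0.44828737] -25.684974246510553
[[-0.1  1.2]
 [ 1.2  0.4]
 [ 0.3 -0.4]
 [-0.6  1.4]
 [ 0.5  1.6]
 [ 1.1  0.9]
 [-0.1 -2.1]
 [ 0.3 -0.2]]
handle [ 0.67024149 -0.02627984  0.104     ] end [ 0.60004097 -0.07418701  0.104     ]
[[ 0.27   0.963  0.   ]
 [ 0.963 -0.27   0.   ]
 [ 0.     0.    -1.   ]] 0.0187
start delta in tool mm [-494.14518367  652.36948284  -68.70916643]
```

{"method": "play_rows", "body": {
  "steps": [
    {"dx":-0.6,"dy":0.8},
    {"dx":-0.6,"dy":0.8},
    {"dx":-0.6,"dy":0.8},
    {"dx":-0.6,"dy":0.8},
    {"dx":-0.6,"dy":0.8},
    {"dx":-0.6,"dy":0.8},
    {"dx":-0.6,"dy":0.8},
    {"dx":-0.6,"dy":0.8},
    {"dx":-0.6,"dy":0.8},
    {"dx":-0.6,"dy":0.8},
    {"dx":-0.6,"dy":0.8},
    {"dx":-0.6,"dy":0.8}
  ],
  "claw": 60,
  "force": 30
}}

```text
$.steps[0]: bad value
```

{"method": "play_rows", "body": {
  "steps": [
    {"dx":-0.6,"dy":0.8,"dz":0,"wx":0,"wy":0,"wz":0},
    {"dx":-0.6,"dy":0.8,"dz":0,"wx":0,"wy":0,"wz":0},
    {"dx":-0.6,"dy":0.8,"dz":0,"wx":0,"wy":0,"wz":0},
    {"dx":-0.6,"dy":0.8,"dz":0,"wx":0,"wy":0,"wz":0},
    {"dx":-0.6,"dy":0.8,"dz":0,"wx":0,"wy":0,"wz":0},
    {"dx":-0.6,"dy":0.8,"dz":0,"wx":0,"wy":0,"wz":0},
    {"dx":-0.6,"dy":0.8,"dz":0,"wx":0,"wy":0,"wz":0},
    {"dx":-0.6,"dy":0.8,"dz":0,"wx":0,"wy":0,"wz":0},
    {"dx":-0.6,"dy":0.8,"dz":0,"wx":0,"wy":0,"wz":0},
    {"dx":-0.6,"dy":0.8,"dz":0,"wx":0,"wy":0,"wz":0},
    {"dx":-0.6,"dy":0.8,"dz":0,"wx":0,"wy":0,"wz":0},
    {"dx":-0.6,"dy":0.8,"dz":0,"wx":0,"wy":0,"wz":0}
  ],
  "claw": 60,
  "force": 30
}}

```text
time_s: 2.0
tool_pos: [0.5415, 0.1483, 0.2316]
eef_rot: [-0.0, 0.797, 0.604, 0.0]
ft_force: [0.8, 0.4, 0.5]
finger_gap: 0.0598
```

{"method": "play_rows", "body": {
  "steps": [
    {"dx":-0.667,"dy":0.855,"dz":0,"wx":0,"wy":0,"wz":0},
    {"dx":-0.667,"dy":0.855,"dz":0,"wx":0,"wy":0,"wz":0},
    {"dx":-0.667,"dy":0.855,"dz":0,"wx":0,"wy":0,"wz":0},
    {"dx":-0.667,"dy":0.855,"dz":0,"wx":0,"wy":0,"wz":0},
    {"dx":0,"dy":0,"dz":0,"wx":0,"wy":0,"wz":0.83},
    {"dx":0,"dy":0,"dz":0,"wx":0,"wy":0,"wz":0.83},
    {"dx":0,"dy":0,"dz":0,"wx":0,"wy":0,"wz":0}
  ]
}}

```text
time_s: 2.88
tool_pos: [0.6692, -0.0251, 0.2311]
eef_rot: [-0.0, 0.846, 0.533, -0.0]
ft_force: [-0.0, -0.5, -0.2]
finger_gap: 0.0598
```

```bash
cat >> h.py <<'E'
def wproj(s,p):
    i=camera_info("wrist"); m=np.array(i["mount"]); t=rot(s["eef_rot"]).inv().apply(np.array(p)-s["tool_pos"])
    q=np.linalg.inv(m)@np.append(t,1); u=i["mtx"]@q[:3]; return u[:2]/u[2]
def wsave(n,pts):
    s=monitor.sense(); im=cv2.cvtColor(camera("wrist"),cv2.COLOR_RGB2BGR)
    for p in pts: cv2.drawMarker(im,tuple(int(round(v)) for v in wproj(s,p)),(0,0,255),0,10); print(wproj(s,p).round(1))
    cv2.imwrite(n,im); return s
E
python3 - <<'E'
from h import *
s=wsave("pics/w1.png",[(.6702,-.0263,.124),(.6702,-.0263,.06),(.5936,.0106,.06)])
print(s["time_s"],s["tool_pos"],rot(s["eef_rot"]).as_matrix().round(3),s["joint_pos"].round(2))
E
```

```text
[252.2 198.7]
[252.3 180.8]
[252.3 104.8]
2.875 [ 0.66915166 -0.0251278   0.23111798] [[ 0.432  0.902 -0.   ]
 [ 0.902 -0.432  0.   ]
 [-0.    -0.    -1.   ]] [-0.36  0.47  0.48  1.49 -0.23  1.23  1.28]
```

View pics/w1.png

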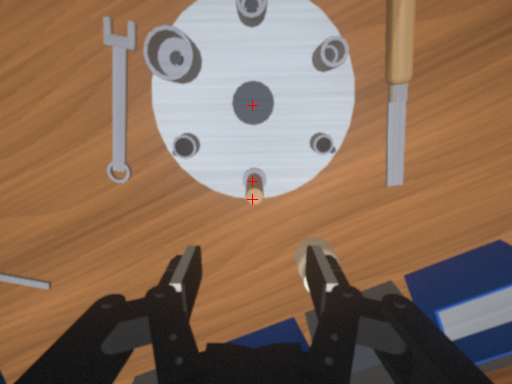

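The fit lands on the post: the top is seen at (254,198) against a predicted (252,199). The hub matches, and the wide socket is at (170,52) with the pointer station at the top centre. I'm descending with the jaws set tangentially.

{"method": "play_rows", "body": {
  "steps": [
    {"dx":0,"dy":0.03,"dz":0.7,"wx":0,"wy":0,"wz":0},
    {"dx":0,"dy":0,"dz":0.7,"wx":0,"wy":0,"wz":0},
    {"dx":0,"dy":0,"dz":0.7,"wx":0,"wy":0,"wz":0},
    {"dx":0,"dy":0,"dz":0.5,"wx":0,"wy":0,"wz":0},
    {"dx":0,"dy":0,"dz":0.25,"wx":0,"wy":0,"wz":0},
    {"dx":0,"dy":0,"dz":0,"wx":0,"wy":0,"wz":0}
  ]
}}

```text
time_s: 3.68
tool_pos: [0.6701, -0.0256, 0.0883]
eef_rot: [-0.0, 0.846, 0.533, -0.0]
ft_force: [-0.5, -0.5, 0.2]
finger_gap: 0.0599
```

{"method": "play_rows", "body": {
  "steps": [
    {"dx":0,"dy":0,"dz":0,"wx":0,"wy":0,"wz":0},
    {"dx":0,"dy":0,"dz":0,"wx":0,"wy":0,"wz":0},
    {"dx":0,"dy":0,"dz":0,"wx":0,"wy":0,"wz":0},
    {"dx":0,"dy":0,"dz":0,"wx":0,"wy":0,"wz":0},
    {"dx":0,"dy":0,"dz":0,"wx":0,"wy":0,"wz":0},
    {"dx":0,"dy":0,"dz":0,"wx":0,"wy":0,"wz":0}
  ],
  "claw": 10,
  "force": 25
}}

```text
time_s: 4.42
tool_pos: [0.6714, -0.0257, 0.0901]
eef_rot: [0.0, 0.846, 0.533, 0.001]
ft_force: [-0.5, 0.9, 5.5]
finger_gap: 0.0174
```

{"method": "play_rows", "body": {
  "steps": [
    {"dx":-0.089,"dy":-0.0023,"dz":0,"wx":0,"wy":0,"wz":0.5},
    {"dx":-0.089,"dy":-0.0023,"dz":0,"wx":0,"wy":0,"wz":0.5},
    {"dx":-0.089,"dy":-0.0023,"dz":0,"wx":0,"wy":0,"wz":0.5},
    {"dx":-0.089,"dy":-0.0023,"dz":0,"wx":0,"wy":0,"wz":0.5},
    {"dx":-0.089,"dy":-0.0023,"dz":0,"wx":0,"wy":0,"wz":0.5},
    {"dx":-0.089,"dy":-0.0023,"dz":0,"wx":0,"wy":0,"wz":0.5},
    {"dx":-0.089,"dy":-0.0023,"dz":0,"wx":0,"wy":0,"wz":0.5},
    {"dx":-0.089,"dy":-0.0023,"dz":0,"wx":0,"wy":0,"wz":0.5},
    {"dx":-0.089,"dy":-0.0023,"dz":0,"wx":0,"wy":0,"wz":0.5},
    {"dx":-0.089,"dy":-0.0023,"dz":0,"wx":0,"wy":0,"wz":0.5}
  ]
}}

```text
time_s: 5.68
tool_pos: [0.6429, -0.0599, 0.0901]
eef_rot: [0.001, 0.956, 0.295, 0.001]
ft_force: [1.5, -0.9, 5.3]
finger_gap: 0.0169
```

{"method": "play_rows", "body": {
  "steps": [
    {"dx":-0.089,"dy":-0.0023,"dz":0,"wx":0,"wy":0,"wz":0.5},
    {"dx":-0.089,"dy":-0.0023,"dz":0,"wx":0,"wy":0,"wz":0.5},
    {"dx":-0.089,"dy":-0.0023,"dz":0,"wx":0,"wy":0,"wz":0.5},
    {"dx":-0.089,"dy":-0.0023,"dz":0,"wx":0,"wy":0,"wz":0.5},
    {"dx":-0.089,"dy":-0.0023,"dz":0,"wx":0,"wy":0,"wz":0.5},
    {"dx":-0.089,"dy":-0.0023,"dz":0,"wx":0,"wy":0,"wz":0.5},
    {"dx":-0.089,"dy":-0.0023,"dz":0,"wx":0,"wy":0,"wz":0.5},
    {"dx":-0.089,"dy":-0.0023,"dz":0,"wx":0,"wy":0,"wz":0.5},
    {"dx":-0.089,"dy":-0.0023,"dz":0,"wx":0,"wy":0,"wz":0.5},
    {"dx":-0.089,"dy":-0.0023,"dz":0,"wx":0,"wy":0,"wz":0.5},
    {"dx":0,"dy":0,"dz":0,"wx":0,"wy":0,"wz":0},
    {"dx":0,"dy":0,"dz":0,"wx":0,"wy":0,"wz":0}
  ]
}}

```text
time_s: 7.18
tool_pos: [0.6008, -0.0756, 0.09]
eef_rot: [0.001, 0.999, 0.038, 0.001]
ft_force: [-0.4, -1.4, 5.9]
finger_gap: 0.0172
```

Position matches the expected end (0.600, -0.074). Opening the jaws and letting the disc settle.

{"method": "play_rows", "body": {
  "steps": [
    {"dx":0,"dy":0,"dz":0,"wx":0,"wy":0,"wz":0},
    {"dx":0,"dy":0,"dz":0,"wx":0,"wy":0,"wz":0},
    {"dx":0,"dy":0,"dz":0,"wx":0,"wy":0,"wz":0},
    {"dx":0,"dy":0,"dz":0,"wx":0,"wy":0,"wz":0},
    {"dx":0,"dy":0,"dz":0,"wx":0,"wy":0,"wz":0},
    {"dx":0,"dy":0,"dz":0,"wx":0,"wy":0,"wz":0},
    {"dx":0,"dy":0,"dz":0,"wx":0,"wy":0,"wz":0},
    {"dx":0,"dy":0,"dz":0,"wx":0,"wy":0,"wz":0}
  ],
  "claw": 60
}}

```text
time_s: 8.18
tool_pos: [0.6003, -0.0738, 0.0888]
eef_rot: [-0.0, 0.999, 0.038, 0.0]
ft_force: [-0.9, 0.4, 0.2]
finger_gap: 0.06
```

{"method": "play_rows", "body": {
  "steps": [
    {"dx":0,"dy":0,"dz":-0.3,"wx":0,"wy":0,"wz":0},
    {"dx":0,"dy":0,"dz":-0.6,"wx":0,"wy":0,"wz":0},
    {"dx":0,"dy":0,"dz":-0.8,"wx":0,"wy":0,"wz":0},
    {"dx":0,"dy":0,"dz":-0.8,"wx":0,"wy":0,"wz":0},
    {"dx":0,"dy":0,"dz":-0.8,"wx":0,"wy":0,"wz":0},
    {"dx":0,"dy":0,"dz":0,"wx":0,"wy":0,"wz":0},
    {"dx":0,"dy":0,"dz":0,"wx":0,"wy":0,"wz":0}
  ]
}}

```text
time_s: 9.05
tool_pos: [0.6, -0.0737, 0.254]
eef_rot: [-0.0, 0.999, 0.038, 0.0]
ft_force: [-0.9, 0.5, -0.3]
finger_gap: 0.0601
```

```bash
python3 - <<'E'
from h import *
s=wsave("pics/w2.png",[(.6000,-.0742,.124),(.5936,.0106,.06),(.5936-.085*.901,.0106+.085*.4335,.106)])
print(s["time_s"],s["tool_pos"],s["ft_force"],s["finger_gap"])
cv2.imwrite("pics/s2.png",cv2.cvtColor(camera("scene"),cv2.COLOR_RGB2BGR))
a=cv2.imread("pics/w2.png"); b=cv2.imread("pics/s2.png")
cv2.imwrite("pics/c2.png",cv2.resize(np.hstack([a,b]),(800,300),interpolation=cv2.INTER_AREA))
E
```

```text
[253.6 190.7]
[253.5 104.1]
[176.   56.8]
9.05 [ 0.60003731 -0.07373458  0.25401131] [-0.93253986  0.53857144 -0.30858064] 0.06013840769757576
```

View pics/w2.png

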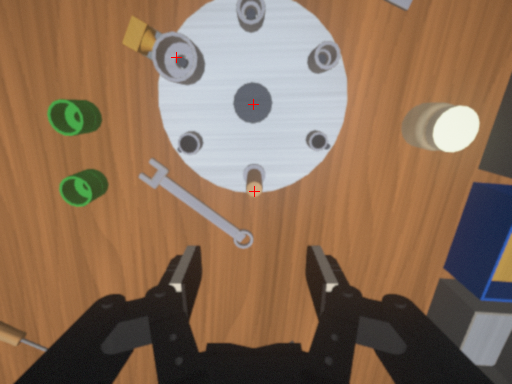

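View pics/s2.png

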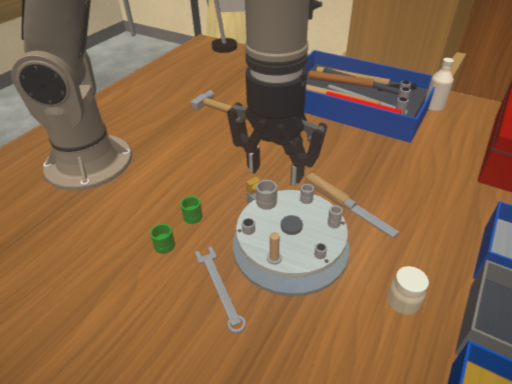

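The wrist view shows the wide socket on its peg at the pointer, at about (178,57) against a predicted (176,57). The handle is at its -60° spot, (254,190), and the gripper is clear. The scene view agrees.

```bash
python3 -c "
from plant import env
print(env.finish_job())"
```

```text
the job is handed in; nothing more can be done
None
```

The widest socket now stands at the pointer, and the job is handed in; `env.finish_job()` gave no verdict. The socket started on the stand's -y side, so I gripped the handle, turned the disc one click clockwise (-60°), let go and lifted clear.

- **Position:** in the last wrist picture the hub, handle top and wide socket all sat within about 2 pixels of where one click should put them. The scene view agreed.
- **Socket and turret:** the socket is still on its peg. I waited about 1.9 s after starting to open the jaws, long enough for the disc to settle.
- **Forces and time:** wrist force stayed around 6 N or less in every reading. The last reading before hand-in was at 9.05 s.

One move call was refused because some row values were left out, and nothing moved; I sent it again with every value filled in. None of my checks failed or disagreed.

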